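# Prop the headlamp stand with its jack leg

### The job

Set the yellow bearing pad flat on the bench under the blue headlamp stand's jack, its painted ring centred below the foot. Then wind the red-knobbed crank clockwise until the foot bears firmly on the pad, felt as a clearly heavier crank (about 5 N more at the knob than when running free), without overloading the stand, and let go. Leave the other things on the bench where they are.

Things in the scene. Friction and masses are not known exactly. Their poses are not given: they have to be found in the camera images.
- pad: Yellow bearing pad, a loose flat bar 203 x 70 x 35 mm, about 0.7 kg, with a grab lug near one end. Slides over the bench with about 4 to 8 N. Origin: on its underside, below the centre of the white-rimmed grey ring (56 mm across) painted on its top, where the jack foot belongs. x runs along the bar away from the lug, y across, z up; the bar spans x = -165 to +38 mm.
- pad_lug (a point): Middle of the pad's grab lug, at x = -150, y = 0, z = 68 mm in the pad's frame: an upright steel plate 30 mm along x, 12 mm thick along y, from z = 35 to 85 mm. Pinch it from above across its thickness. Axes as the pad's.
- stand: Blue headlamp stand with a jack leg, bolted to the bench. Origin: on the bench (z = 0) straight below the jack's foot, on the vertical jack axis; z up. Column and headlamp (up to z = 350 mm) stand 280 mm off along -y, joined by a beam (z = 145 to 185 mm) to the jack's sleeve (54 mm across, z = 135 to 210 mm), topped by a gearbox 70 x 64 mm up to z = 248 mm.
- leg_mouth (a point): Lower end of the jack's sleeve, on its axis (z = 135 mm). From it hangs the leg (38 mm across; inner tube 28 mm) with the foot, an orange disc 48 mm across and 10 mm thick on a springy stem. The inner tube is clamped at another, unmarked length each time: the foot's underside starts 60 to 83 mm above the bench. The leg is too short to reach the bench itself.
- jack_axis (a point): The point on the jack axis at the height of the middle of the crank's knob (z = 290 mm): the centre of the circle on which the knob travels. The jack is properly set when the knob takes about 5 N more than it did running free (3.5 to 6.5 N more is good); at about 8 N more the stand is overloaded.
- crank_grip (a point): Middle of the crank's red knob: an upright round handle 22 mm across, z = 264 to 310 mm, 60 mm from the jack axis, spinning freely on its own pin, so that it can be pinched from above and carried round without turning the hand. The crank arm and hub below it end at z = 262 mm.
- crank (a joint): Crank angle in rad, 0 to 12.8 (end stop), growing clockwise seen from above; each rad lowers the leg 5 mm. A drag brake holds it wherever it is left. Running free it takes about 8 N at the knob, along its circle (some 2 N less is read once stopped); once the foot bears on the pad this grows evenly by about 5 N with each further rad (60 N of foot load per rad).
- tape: Roll of green tape, a ring 100 mm across, 24 mm tall. Bystander; origin at the centre of its underside.
- bulb_box: Cardboard bulb box, 70 x 110 x 50 mm. Bystander; origin at the centre of its underside.
- wrench: Steel wrench lying flat. Bystander; origin at the middle of its handle-to-tip length.
- driver: Screwdriver with a red handle, lying flat. Bystander; origin at the middle of its handle-to-tip length.
- cleaner: White cleaner bottle with a red cap, 60 mm across, 170 mm tall. Bystander; origin at the centre of its underside.
- puck: Grey plastic puck, 44 mm across, 18 mm tall. Bystander; origin at the centre of its underside.
- drill: Cordless drill standing on its battery, blue and black, 195 mm tall. Bystander; origin at the centre of its underside.
Mind the look-alikes: they are no part of the job. Of the things that look like the pad, the larger one is meant.

How it is judged:
By the outcome, as a careful person would: the job done as asked, in the order asked, and still so for the second after the job is handed in, with the robot touching nothing.
It also fails if it takes over 72 s, if anything falls off the work surface, if the arm or the gripper's body presses on something with over 40 N, if the wrist force passes 120 N, or if a joint passes its speed limit or range.

### The arm

A 6-joint arm with a two-finger parallel gripper is mounted at the origin on the work surface. World frame = base frame: x ahead of the robot, y to its left, z up, the work surface at z = 0. Lengths are in m, angles in rad, forces in N, time in s.
With the tool pointing down it reaches from about 0.425 to 0.95 m from the base axis. Payload 3.5 kg.
Tool frame: the origin (TCP) lies between the finger pads; the fingertips stand 11 mm ahead of it and the grasp point (between the pads) lies 8 mm behind it; z points along the fingers, y is the line along which they close (so a half turn about z gives the same grasp; the last joint's range is limited). The gripper opens to 85 mm and grips with 20 to 120 N. Pads are 22 mm wide; open, the fingers measure 114 mm over their backs; the gripper's body (76 mm by 85 mm) begins 54 mm behind the grasp point. The pads swing forward as they close: fully open they stand 13 mm farther back than shut.
Start: joints at [-1.428, 0.286, 1.577, -0, 1.279, -0.15], TCP at [0.195, -0.646, 0.242] pointing down, gripper open.
Joint ranges: [-2.77, 2.77], [-0.9, 2.22], [0.21, 2.48], [-1.53, 4.67], [0.24, 2.81], [-2.84, 2.84]. Speed limits (rad/s): [2.79, 2.79, 3.14, 3.14, 3.14, 3.14].

### API

Orientations are given as a rotation vector (axis times angle).
In Python, from rig import arm, cams gives the robot as it stands.
- The arm moves only by the tool carry_out, never from a script. Its argument "plan" is a list of rows, each a list of 3 entries, a list of its own where there are three numbers: the finger opening in mm, from 0 to 85.4, then the shift along the tool's x, y, z in units of 25 mm (1.0 is 25 mm), then the turn, a rotation vector about the tool's x, y, z in units of 5 degrees (1.0 is 5 degrees). In form: [[gripper, [dx, dy, dz], [ax, ay, az]], ...]. A call has 1 to 12 rows; each row is the pose to reach, as a shift and turn from the pose commanded when the call began, along the tool's axes at that moment; what a row does not reach only later rows make up. A row lasts 1/12 s, in which the tool goes at most 41.7 mm and 7.16 degrees, less where a joint would pass 70% of its speed; a pose out of reach is approached as far as the arm can. A call with a gripper value outside its range is refused whole. The fingers move at their own pace and stop on an object; "force" is the grip in N (left out, the last holds). Time passes only in rows, so rows that repeat a pose let the fingers close. It gives the time, the measured TCP pose, the force, the opening and the grip force at its end, in the units of the state.
- arm.observe(): the state, without advancing time (a new reading comes with each control period).
- cams.get_image(name): name is "scene" or "top" or "wrist"; returns the picture (400x640x3 uint8, blue, green, red); there is no depth.
- cams.camera_params(name): a dict with "intrinsics" (3x3 intrinsics, pixels), "distortion" ([k1, k2, p1, p2, k3] as OpenCV has them; the pictures are not rectified), "origin" and "rotation" of the camera in the world; the wrist camera has in their place "tool_from_camera" (4x4, takes a point from camera to tool coordinates, whose origin is the TCP and whose axes are the flange's). Camera axes: x right, y down, z forward; pixel columns grow to the right and rows downward; lengths in m; the calibration is good to about 2 mm. A picture is of the moment at which its call begins: read the wrist's pose just before it. camera_params takes no time and is no camera call.
- arm.finish_job(): hands the job in; it is judged then, once.
The state is a dict: "time": time; "joints": joint angles; "qvel": joint speeds; "tau": joint torques, N m; "eef_pos": TCP position; "tcp_rot": TCP orientation; "ft_force": force on the tool from outside, world axes, zero at the start; "ft_torque": the same for the moment, N m; "width": opening from 0.0 (shut) to 1.0 (fully open); "gripper_force": force on a finger pad.
Only numpy, scipy, OpenCV 4.12 (cv2) and the standard library are available. Lean on these libraries where they do the work, as an engineer would, in place of code of your own. Each camera call takes 0.05 s, during which the arm holds its last target. There are 200 camera calls.

## Working session

There is one attempt and no reset: what is moved stays moved. The work goes in short steps, Python scripts to look and compute and a tool call to move; the robot and the scene stay as the last step left them, time stands still between calls to the robot, and variables do not carry over. Pictures are saved under pics/ and viewed, at most 12 in all, crops included, and the job is handed in when it is done.

Besides the shell and the picture viewer there is one more tool, called after "Emit:" by a JSON object that holds its "method" and its "body", one argument or row to a line. carry_out: Moves the arm, as the interface text tells. Its arguments: {"type":"object","properties":{"plan":{"type":"array"},"force":{"type":"number"}},"required":["plan"]}

```bash
ls; mkdir -p pics
python3 - <<'E'
from rig import arm,cams
import cv2,numpy as np
for n in("scene","top"):
    cv2.imwrite(f"pics/{n}0.png",cams.get_image(n)); p=cams.camera_params(n); print(n,{k:np.round(v,4).tolist() for k,v in p.items()})
print({k:np.round(v,3).tolist() for k,v in cams.camera_params("wrist").items()})
print({k:np.round(v,3).tolist() for k,v in arm.observe().items()})
E
```

```text
pics
scene {'intrinsics': [[405.3081, 0.0, 321.2049], [0.0, 405.3081, 192.2405], [0.0, 0.0, 1.0]], 'distortion': [-0.0035, 0.0, 0.0, 0.0, 0.0], 'origin': [1.1584, -0.4841, 0.8288], 'rotation': [-2.0741, -0.8688, 0.4234]}
top {'intrinsics': [[413.3091, 0.0, 318.1039], [0.0, 413.3091, 194.131], [0.0, 0.0, 1.0]], 'distortion': [0.0111, 0.0, 0.0, 0.0, 0.0], 'origin': [0.2534, 0.1487, 1.5758], 'rotation': [-2.074, 2.1475, -0.2345]}
{'intrinsics': [[343.088, 0.0, 316.188], [0.0, 343.088, 193.577], [0.0, 0.0, 1.0]], 'distortion': [-0.044, 0.0, 0.0, 0.0, 0.0], 'tool_from_camera': [[0.001, -0.945, -0.328, 0.084], [1.0, 0.001, 0.001, 0.001], [-0.001, -0.328, 0.945, -0.131], [0.0, 0.0, 0.0, 1.0]]}
{'time': 0.1, 'joints': [-1.428, 0.287, 1.578, 0.0, 1.279, -0.15], 'qvel': [-0.001, -0.003, -0.004, -0.001, -0.001, -0.0], 'tau': [0.001, -40.73, -29.37, -0.0, 0.003, 0.0], 'eef_pos': [0.195, -0.646, 0.241], 'tcp_rot': [-3.106, -0.458, -0.0], 'ft_force': [0.196, -0.385, 0.796], 'ft_torque': [0.003, -0.015, 0.006], 'gripper_force': 0.0, 'width': 0.997}
```

View pics/scene0.png

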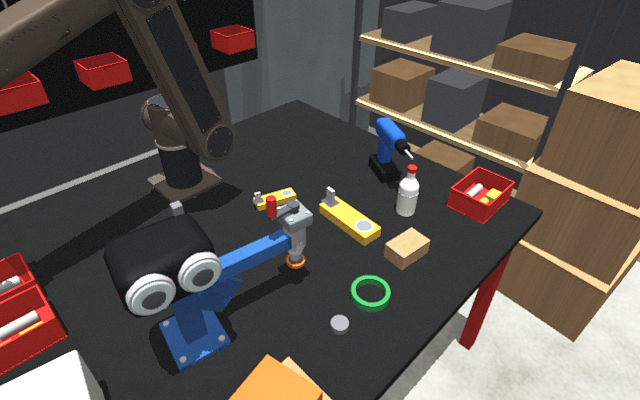

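View pics/top0.png

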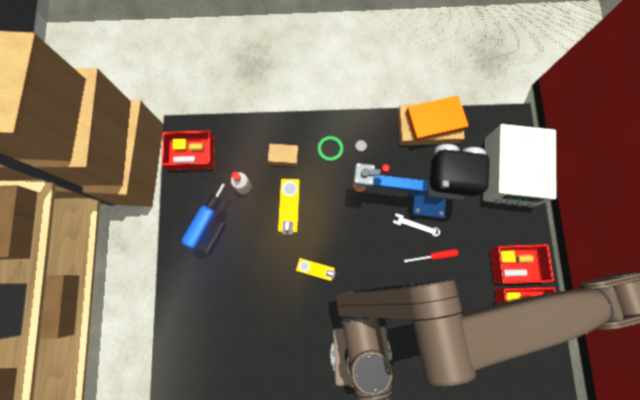

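The scene view shows two yellow bars with a lug and a ring: one at scene (350,218) / top (289,205), and one at scene (274,198) / top (316,269). The first is clearly larger, so it should be the pad. The red knob is at scene (271,206) / top (386,168), and the orange foot is at scene (295,262). Next I'll confirm the pad in an enlarged crop and measure.

```bash
cat > h.py <<'E'
from rig import arm,cams
import cv2,numpy as np
from scipy.spatial.transform import Rotation as R
def cam(n,st=None):
    p=cams.camera_params(n);K=np.array(p["intrinsics"]);d=np.array(p["distortion"])
    if n=="wrist":
        T=np.array(p["tool_from_camera"]);Rt=R.from_rotvec(st["tcp_rot"]).as_matrix()
        return K,d,Rt@T[:3,:3],np.array(st["eef_pos"])+Rt@T[:3,3]
    r=np.array(p["rotation"]); Rm=r if r.shape==(3,3) else R.from_rotvec(r).as_matrix()
    return K,d,Rm,np.array(p["origin"])
def ray(c,uv):
    K,d,Rm,o=c; q=cv2.undistortPoints(np.array(uv,float).reshape(-1,1,2),K,d).reshape(-1,2)
    v=(Rm@np.c_[q,np.ones(len(q))].T).T; return o,v/np.linalg.norm(v,axis=1)[:,None]
def plane(c,uv,z):
    o,v=ray(c,uv); return o+v*((z-o[2])/v[:,2])[:,None]
def tri(cs,uvs):
    A=np.zeros((3,3));b=np.zeros(3);L=[]
    for c,uv in zip(cs,uvs):
        o,v=ray(c,uv);v=v[0];M=np.eye(3)-np.outer(v,v);A+=M;b+=M@o;L.append((M,o))
    x=np.linalg.solve(A,b); return x,[round(float(np.linalg.norm(M@(x-o))),4) for M,o in L]
def proj(c,X):
    K,d,Rm,o=c; return cv2.projectPoints(np.array(X,float).reshape(-1,1,3),cv2.Rodrigues(Rm.T)[0],-Rm.T@o,K,d)[0].reshape(-1,2)
def blobs(img,lo,hi,amin=15):
    h=cv2.cvtColor(img,cv2.COLOR_BGR2HSV);m=cv2.inRange(h,np.array(lo),np.array(hi))
    n,l,s,c=cv2.connectedComponentsWithStats(m); return m,[(s[i].tolist(),c[i].round(1).tolist()) for i in range(1,n) if s[i][4]>=amin],l
E
python3 - <<'E'
from h import *
S,T=cv2.imread("pics/scene0.png"),cv2.imread("pics/top0.png")
for n,I in(("scene",S),("top",T)):
    for nm,lo,hi in(("yel",(22,120,90),(33,255,255)),("red",(0,180,90),(4,255,255)),("org",(5,150,90),(18,255,255))):
        print(n,nm,[b for b in blobs(I,lo,hi,12)[1]])
a=cv2.resize(S[170:280,230:430],None,fx=3,fy=3,interpolation=2);b=cv2.resize(T[130:290,260:460],None,fx=3,fy=3,interpolation=2)[:,:]
cv2.imwrite("pics/c_s.png",a)
cv2.imwrite("pics/c_t.png",b)
E
```

```text
scene yel [([257, 188, 39, 18, 153], [274.9, 196.3]), ([484, 189, 17, 14, 128], [491.9, 194.8]), ([320, 196, 61, 42, 651], [348.3, 215.6]), ([19, 321, 23, 14, 55], [30.1, 327.4])]
scene red [([210, 25, 46, 30, 1020], [232.6, 38.7]), ([73, 52, 60, 39, 1564], [102.9, 70.6]), ([0, 71, 49, 45, 1400], [21.9, 94.3]), ([408, 165, 9, 8, 33], [411.7, 169.7]), ([446, 166, 69, 58, 1898], [478.9, 194.4]), ([266, 199, 10, 18, 133], [271.1, 207.7]), ([0, 252, 67, 124, 3830], [24.2, 315.7]), ([459, 254, 51, 95, 1028], [480.9, 306.4])]
scene org [([286, 254, 19, 15, 114], [295.2, 263.1]), ([0, 339, 11, 7, 18], [5.0, 341.9]), ([228, 354, 95, 46, 2432], [275.0, 383.8])]
top yel [([173, 139, 13, 11, 140], [179.0, 144.0]), ([190, 144, 12, 5, 54], [195.5, 146.0]), ([277, 178, 23, 55, 802], [288.4, 206.1]), ([501, 251, 15, 11, 148], [507.9, 256.1]), ([295, 257, 40, 25, 433], [315.3, 269.0]), ([519, 256, 14, 5, 63], [525.4, 258.1]), ([507, 293, 13, 9, 102], [512.7, 296.5])]
top red [([582, 4, 45, 86, 1263], [611.2, 38.9]), ([541, 61, 24, 70, 909], [553.2, 93.0]), ([615, 95, 6, 6, 12], [617.2, 97.8]), ([591, 98, 49, 157, 2835], [624.9, 161.2]), ([163, 131, 51, 39, 1342], [189.5, 149.8]), ([558, 139, 41, 143, 2434], [573.7, 212.0]), ([593, 143, 5, 8, 19], [595.1, 146.5]), ([382, 164, 8, 9, 44], [385.0, 168.1]), ([232, 172, 5, 4, 14], [233.8, 173.4]), ([491, 244, 63, 40, 1654], [524.0, 264.5]), ([431, 249, 27, 11, 198], [444.3, 253.9]), ([495, 287, 61, 16, 448], [523.0, 291.9]), ([636, 324, 4, 7, 13], [638.2, 326.5]), ([602, 374, 15, 17, 77], [609.4, 381.3]), ([625, 395, 4, 5, 13], [626.7, 397.2])]
top org [([406, 96, 63, 46, 489], [433.6, 126.0]), ([171, 137, 33, 15, 130], [186.7, 145.2]), ([353, 185, 12, 7, 30], [357.8, 188.9]), ([500, 249, 35, 15, 129], [517.2, 256.7]), ([505, 291, 22, 11, 41], [513.5, 294.2])]
```

View pics/c_t.png

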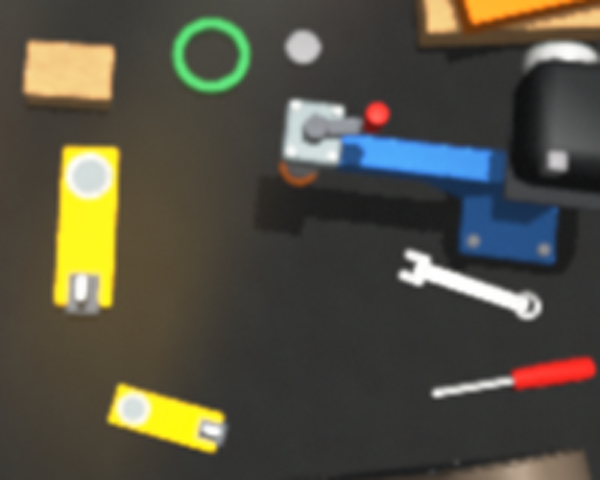

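View pics/c_s.png

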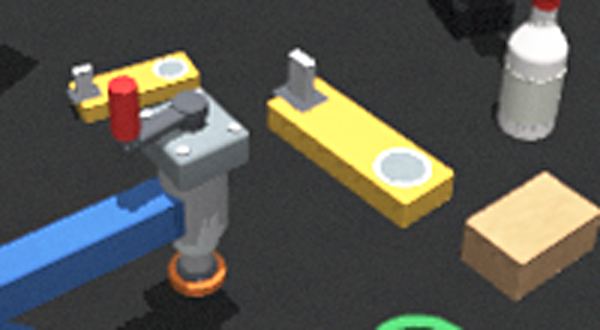

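The crops confirm it: of the two look-alikes, top (289,205) is the larger and is the pad, and top (316,269) is the decoy. The crank hub is at top ≈(366,172) and scene ≈(293,204). Foot, knob, ring and lug are all visible.

Run:
```python
from h import *
S,T=cv2.imread("pics/scene0.png"),cv2.imread("pics/top0.png");cs,ct=cam("scene"),cam("top")
pr=lambda n,x:print(n,np.round(x,4).tolist())
k=tri([cs,ct],[(271.1,207.7),(385,168.1)]);pr("knob tri",k[0]);print(k[1]); pr("knob top z.31",plane(ct,(385.5,168),.31))
pr("hub top z.262",plane(ct,(366,172),.262));h=tri([cs,ct],[(293.3,204.3),(366,172)]);pr("hub tri",h[0]);print(h[1])
# pad ring: non-yellow low-saturation bright pixels inside yellow box
def ell(I,x0,x1,y0,y1):
    c=I[y0:y1,x0:x1];h=cv2.cvtColor(c,cv2.COLOR_BGR2HSV);m=((h[...,1]<90)&(h[...,2]>120)).astype(np.uint8)
    cc=max(cv2.findContours(m,0,1)[0],key=cv2.contourArea);e=cv2.fitEllipse(cc);return (e[0][0]+x0,e[0][1]+y0),e
ut,e1=ell(T,276,304,178,202);us,e2=ell(S,350,378,214,238);print(ut,e1[1],us,e2[1])
pr("ring top",plane(ct,ut,.035));pr("ring scene",plane(cs,us,.035));r=tri([cs,ct],[us,ut]);pr("ring tri",r[0]);print(r[1])
# pad top outline in top view
m,b,l=blobs(T,(20,80,90),(35,255,255));y=(l==l[220,288]) if l[220,288] else None
m2=np.zeros_like(m);m2[176:240,274:304]=m[176:240,274:304]
pts=cv2.findContours(m2,0,1)[0];pts=np.vstack(pts);P=plane(ct,pts.reshape(-1,2),.035)[:,:2].astype(np.float32)
q=cv2.minAreaRect(P);pr("rect",np.r_[q[0],q[1],q[2]]);pr("box",cv2.boxPoints(q))
pr("lug top (crop 83,287)",plane(ct,(260+82/3,130+288/3),.085)) ; pr("lug scene top",plane(cs,(230+301/3,170+56/3),.085))
pr("foot lower edge scene z.06/.083",[plane(cs,(295.2,263),z)[0] for z in(.065,.09)])
```

```text
knob tri [0.6129, -0.0854, 0.285]
[0.0008, 0.0008]
knob top z.31 [[0.6067, -0.0819, 0.31]]
hub top z.262 [[0.6087, -0.0255, 0.262]]
hub tri [0.6106, -0.0247, 0.2587]
[0.0016, 0.0016]
(289.11674213409424, 188.14159679412842) (14.248570442199707, 14.394920349121094) (363.7441596984863, 225.31100273132324) (12.913769721984863, 19.25664710998535)
ring top [[0.6163, 0.2424, 0.035]]
ring scene [[0.6154, 0.2402, 0.035]]
ring tri [0.6156, 0.2416, 0.0345]
[0.0011, 0.0011]
rect [0.551, 0.24, 0.0928, 0.2127, 85.8698]
box [[0.4415999948978424, 0.2013999968767166], [0.6538000106811523, 0.18610000610351562], [0.6604999899864197, 0.27869999408721924], [0.44830000400543213, 0.2939999997615814]]
lug top (crop 83,287) [[0.4637, 0.2486, 0.085]]
lug scene top [[0.4666, 0.2505, 0.085]]
foot lower edge scene z.06/.083 [[0.6079, -0.0223, 0.065], [0.6259, -0.0374, 0.09]]
```

```bash
cat > go.py <<'E'
from h import *
def rel(*wps,frm=None):
    "wps: (x,y,z,heading_deg) -> tool shift units and az turn units, from current pose"
    s=arm.observe();Rt=R.from_rotvec(s["tcp_rot"]).as_matrix();p=np.array(s["eef_pos"])
    hd=np.degrees(np.arctan2(Rt[1,0],Rt[0,0]));print("at",p.round(4),"heading",round(hd,2),"t",round(s["time"],2),"F",np.round(s["ft_force"],1),"w",round(s["width"],3))
    for w in wps:
        tgt=R.from_euler("z",w[3],degrees=True)*R.from_rotvec([np.pi,0,0])
        print(w,(Rt.T@(np.array(w[:3])-p)/.025).round(2).tolist(),(np.degrees((R.from_matrix(Rt.T)*tgt).as_rotvec())/5).round(2).tolist())
E
python3 -c "
from go import *
rel((.195,-.646,.44,16.8),(.45,-.3,.44,-3),(.53,0,.44,-3),(.466,.25,.25,-3))"
```

```text
at [ 0.1948 -0.6457  0.241 ] heading 16.77 t 0.1 F [ 0.2 -0.4  0.8] w 0.997
(0.195, -0.646, 0.44, 16.8) [0.01, -0.0, -7.96] [-0.02, -0.0, -0.01]
(0.45, -0.3, 0.44, -3) [13.77, -10.31, -7.93] [-0.03, 0.0, 3.95]
(0.53, 0, 0.44, -3) [20.3, -20.88, -7.91] [-0.03, 0.0, 3.95]
(0.466, 0.25, 0.25, -3) [20.73, -31.17, -0.28] [-0.03, 0.0, 3.95]
```

Emit:
{"method": "carry_out", "body": {
  "plan": [
    [85, [0, 0, -1.6], [0, 0, 0]],
    [85, [0, 0, -3.2], [0, 0, 0]],
    [85, [0, 0, -4.8], [0, 0, 0]],
    [85, [0, 0, -6.4], [0, 0, 0]],
    [85, [0.5, -0.4, -8], [0, 0, 0.5]],
    [85, [2, -1.5, -8], [0, 0, 1]],
    [85, [3.5, -2.5, -8], [0, 0, 1.5]],
    [85, [4.8, -3.6, -8], [0, 0, 2]],
    [85, [6.1, -4.6, -8], [0, 0, 2.5]],
    [85, [7.4, -5.6, -8], [0, 0, 3]],
    [85, [8.7, -6.5, -8], [0, 0, 3.5]],
    [85, [10, -7.5, -8], [0, 0, 3.95]]
  ]
}}

```text
time: 1.1
eef_pos: [0.3776, -0.3971, 0.4418]
tcp_rot: [-3.14, 0.085, 0.0]
ft_force: [0.8, -0.1, -0.5]
width: 0.994
gripper_force: 0.0
```

```bash
python3 -c "
from go import *
rel((.45,-.3,.44,-3),(.53,0,.44,-3),(.466,.25,.25,-3))"
```

```text
at [ 0.3776 -0.3971  0.4418] heading -3.12 t 1.1 F [ 0.8 -0.1 -0.5] w 0.994
(0.45, -0.3, 0.44, -3) [2.68, -4.04, 0.07] [-0.01, 0.0, -0.02]
(0.53, 0, 0.44, -3) [5.22, -16.19, 0.08] [-0.01, 0.0, -0.02]
(0.466, 0.25, 0.25, -3) [2.13, -26.03, 7.69] [-0.01, 0.0, -0.02]
```

Emit:
{"method": "carry_out", "body": {
  "plan": [
    [85, [0.9, -1.3, 0], [0, 0, 0]],
    [85, [1.8, -2.6, 0], [0, 0, 0]],
    [85, [2.7, -4, 0], [0, 0, 0]],
    [85, [3, -5.5, 0], [0, 0, 0]],
    [85, [3.4, -7, 0], [0, 0, 0]],
    [85, [3.7, -8.5, 0], [0, 0, 0]],
    [85, [4.1, -10, 0], [0, 0, 0]],
    [85, [4.4, -11.5, 0], [0, 0, 0]],
    [85, [4.7, -13, 0], [0, 0, 0]],
    [85, [5, -14.5, 0], [0, 0, 0]],
    [85, [5.2, -15.5, 0], [0, 0, 0]],
    [85, [5.2, -15.5, 0], [0, 0, 0]]
  ]
}}

```text
time: 2.1
eef_pos: [0.527, -0.0146, 0.4418]
tcp_rot: [-3.139, 0.072, 0.001]
ft_force: [0.1, 0.1, -0.9]
width: 0.995
gripper_force: 0.0
```

```bash
python3 -c "
from go import *
import json
s=arm.observe();I=cams.get_image('wrist');cv2.imwrite('pics/w1.png',I);json.dump({k:np.array(s[k]).tolist() for k in('eef_pos','tcp_rot')},open('w1.json','w'))
print(s['qvel'])
c=cam('wrist',s);print(proj(c,[[.609,-.025,.262],[.6125,-.085,.31],[.616,.2415,.035]]).round(1))
rel((.466,.25,.25,-3))"
```

```text
[-0.07017654 -0.00112872  0.00511146 -0.05679775  0.00107642 -0.06081518]
[[323.2  77.6]
 [406.8  69.6]
 [144.2  81.2]]
at [ 0.5268 -0.0166  0.4418] heading -2.73 t 2.15 F [ 0.  -0.5  1. ] w 0.996
(0.466, 0.25, 0.25, -3) [-2.93, -10.54, 7.68] [-0.0, 0.01, 0.05]
```

View pics/w1.png

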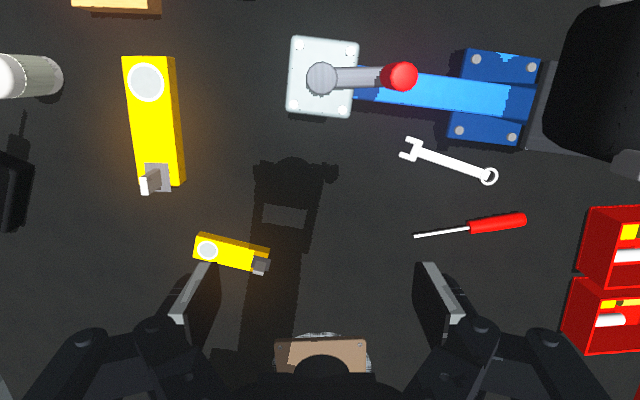

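The wrist view agrees: hub at (321,78) against a predicted (323,78), gearbox centre at (322,76), pad ring at (146,82) and pad lug near (147,182). Next I'll move above the lug.

Emit:
{"method": "carry_out", "body": {
  "plan": [
    [50, [-0.4, -1.5, 0.5], [0, 0, 0]],
    [50, [-0.8, -3, 1], [0, 0, 0]],
    [50, [-1.2, -4.4, 1.5], [0, 0, 0]],
    [50, [-1.6, -5.8, 2.3], [0, 0, 0]],
    [50, [-2, -7.1, 3.2], [0, 0, 0]],
    [50, [-2.4, -8.4, 4.2], [0, 0, 0]],
    [50, [-2.7, -9.4, 5.4], [0, 0, 0]],
    [50, [-2.8, -10.1, 6.8], [0, 0, 0]],
    [50, [-2.9, -10.5, 8.2], [0, 0, 0]],
    [50, [-2.9, -10.5, 9.4], [0, 0, 0]],
    [50, [-2.9, -10.5, 9.6], [0, 0, 0]],
    [50, [-2.9, -10.5, 9.6], [0, 0, 0]]
  ]
}}

```text
time: 3.15
eef_pos: [0.4667, 0.2458, 0.1996]
tcp_rot: [3.138, -0.083, -0.009]
ft_force: [-0.1, 0.3, 1.0]
width: 0.588
gripper_force: 0.0
```

```bash
python3 -c "
from go import *
for i in range(3):
    s=arm.observe();I=cams.get_image('wrist')
cv2.imwrite('pics/w2.png',I)
c=cam('wrist',s);
h=cv2.cvtColor(I,cv2.COLOR_BGR2HSV);m=((h[...,1]<70)&(h[...,2]>110)).astype(np.uint8)
for k in cv2.findContours(m,0,1)[0]:
    if cv2.contourArea(k)>80: e=cv2.fitEllipse(k);print(np.round(e[0],1),np.round(e[1],1),plane(c,e[0],.035).round(4),plane(c,e[0],.085).round(4))
print('pred ring,lug',proj(c,[[.616,.241,.035],[.466,.249,.085]]).round(1))
rel((.466,.249,.06,-3))"
```

```text
[365.  300.6] [16.9 29.4] [[0.3295 0.2018 0.035 ]] [[0.3668 0.2084 0.085 ]]
[310.9 175.1] [41.5 63.6] [[0.4681 0.2504 0.035 ]] [[0.4823 0.2489 0.085 ]]
[313.4  13.6] [34.  73.2] [[0.6009 0.2409 0.035 ]] [[0.593  0.2409 0.085 ]]
[24.4  3.2] [ 8.3 48.4] [[0.6256 0.4745 0.035 ]] [[0.6136 0.4356 0.085 ]]
pred ring,lug [[312.2  -7.4]
 [312.  195.4]]
at [0.4699 0.2468 0.2051] heading -3.05 t 3.3 F [-0.1 -0.   0.1] w 0.587
(0.466, 0.249, 0.06, -3) [-0.18, -0.07, 5.8] [-0.02, -0.05, -0.01]
```

View pics/w2.png

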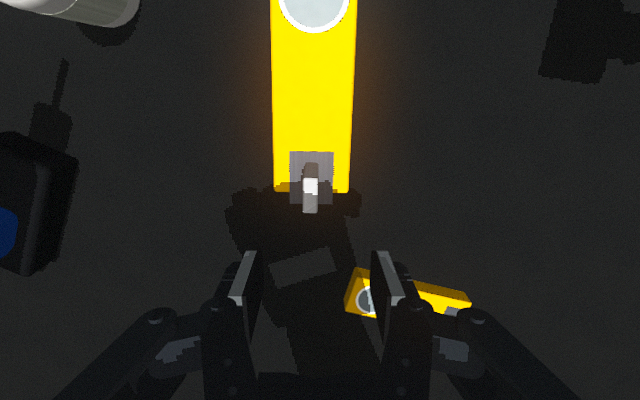

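Lug top is near (311,195), within 1 mm of the prediction. The pad is aligned with the tool. Now descend and pinch.

Emit:
{"method": "carry_out", "body": {
  "plan": [
    [50, [-0.05, -0.1, 1.2], [0, 0, 0]],
    [50, [-0.1, -0.1, 2.4], [0, 0, 0]],
    [50, [-0.15, -0.1, 3.5], [0, 0, 0]],
    [50, [-0.15, -0.1, 4.5], [0, 0, 0]],
    [50, [-0.15, -0.1, 5.2], [0, 0, 0]],
    [50, [-0.15, -0.1, 5.7], [0, 0, 0]],
    [50, [-0.15, -0.1, 5.7], [0, 0, 0]],
    [50, [-0.15, -0.1, 5.7], [0, 0, 0]]
  ]
}}

```text
time: 3.97
eef_pos: [0.4657, 0.2499, 0.0612]
tcp_rot: [-3.14, 0.082, -0.003]
ft_force: [0.4, 0.6, 0.3]
width: 0.582
gripper_force: 0.0
```

Emit:
{"method": "carry_out", "body": {
  "plan": [
    [0, [0, 0, 0], [0, 0, 0]],
    [0, [0, 0, 0], [0, 0, 0]],
    [0, [0, 0, 0], [0, 0, 0]],
    [0, [0, 0, 0], [0, 0, 0]],
    [0, [0, 0, 0], [0, 0, 0]],
    [0, [0, 0, 0], [0, 0, 0]]
  ],
  "force": 60
}}

```text
time: 4.47
eef_pos: [0.4656, 0.2503, 0.0616]
tcp_rot: [-3.139, 0.083, -0.004]
ft_force: [-1.5, 0.4, 7.0]
width: 0.133
gripper_force: 59.9
```

```bash
python3 -c "
from go import *
s=arm.observe();print(s['gripper_force'],s['ft_force'],s['qvel'].round(3) if hasattr(s['qvel'],'round') else s['qvel'])
p=np.array(s['eef_pos']);rel((p[0]-.007,p[1]-.2655,p[2],-3),(p[0]-.007,p[1]-.2655,p[2],-4))"
```

```text
59.860557317733765 [-1.4962681   0.35475364  7.01599673] [-0.001 -0.001 -0.001 -0.     0.     0.001]
at [0.4656 0.2503 0.0616] heading -3.03 t 4.47 F [-1.5  0.4  7. ] w 0.133
(np.float64(0.45859936224078607), np.float64(-0.015216847672049671), np.float64(0.061616946845135474), -3) [0.28, 10.62, -0.01] [-0.01, -0.03, -0.01]
(np.float64(0.45859936224078607), np.float64(-0.015216847672049671), np.float64(0.061616946845135474), -4) [0.28, 10.62, -0.01] [-0.01, -0.03, 0.19]
```

Emit:
{"method": "carry_out", "body": {
  "plan": [
    [0, [0, 0, -0.06], [0, 0, 0]],
    [0, [0, 0.4, -0.06], [0, 0, 0]],
    [0, [0, 1, -0.06], [0, 0, 0]],
    [0, [0.05, 1.7, -0.06], [0, 0, 0]],
    [0, [0.05, 2.4, -0.06], [0, 0, 0]],
    [0, [0.1, 3.1, -0.06], [0, 0, 0]],
    [0, [0.1, 3.8, -0.06], [0, 0, 0]],
    [0, [0.1, 4.5, -0.06], [0, 0, 0]],
    [0, [0.15, 5.2, -0.06], [0, 0, 0]],
    [0, [0.15, 5.8, -0.06], [0, 0, 0]],
    [0, [0.15, 6, -0.06], [0, 0, 0]],
    [0, [0.15, 6, -0.06], [0, 0, 0]]
  ]
}}

```text
time: 5.47
eef_pos: [0.4604, 0.0988, 0.0616]
tcp_rot: [3.14, -0.082, 0.001]
ft_force: [-0.6, -2.3, 2.0]
width: 0.133
gripper_force: 59.8
```

```bash
python3 -c "
from go import *
I=cams.get_image('top');cv2.imwrite('pics/t2.png',I);ct=cam('top')
h=cv2.cvtColor(I,cv2.COLOR_BGR2HSV);m=((h[...,1]<90)&(h[...,2]>120)).astype(np.uint8)
m[:,:290]=0;m[:170]=0;m[205:]=0;m[:,350:]=0
for k in cv2.findContours(m,0,1)[0]:
    if cv2.contourArea(k)>40: e=cv2.fitEllipse(k);print(e,plane(ct,e[0],.035).round(4))
s=arm.observe();print(s['gripper_force']);rel((.4586,-.0152,.061,-3))"
```

```text
((328.6524353027344, 188.08412170410156), (14.202841758728027, 14.68643569946289), 98.23661041259766) [[0.6113 0.0911 0.035 ]]
59.98754024505615
at [0.4604 0.099  0.0616] heading -2.99 t 5.52 F [-2.1 -2.5  4.7] w 0.133
(0.4586, -0.0152, 0.061, -3) [0.17, 4.57, 0.03] [0.02, -0.0, 0.0]
```

Emit:
{"method": "carry_out", "body": {
  "plan": [
    [0, [0, 0.5, 0], [0, 0, 0]],
    [0, [0.03, 1.1, 0], [0, 0, 0]],
    [0, [0.06, 1.7, 0], [0, 0, 0]],
    [0, [0.08, 2.3, 0], [0, 0, 0]],
    [0, [0.1, 2.9, 0], [0, 0, 0]],
    [0, [0.12, 3.5, 0], [0, 0, 0]],
    [0, [0.15, 4.1, 0], [0, 0, 0]],
    [0, [0.15, 4.5, 0], [0, 0, 0]],
    [0, [0.15, 4.64, 0], [0, 0, 0]],
    [0, [0.15, 4.64, 0], [0, 0, 0]]
  ]
}}

```text
time: 6.35
eef_pos: [0.4584, -0.0163, 0.0616]
tcp_rot: [3.14, -0.081, 0.001]
ft_force: [0.6, 1.9, 4.1]
width: 0.131
gripper_force: 60.4
```

```bash
python3 -c "
from go import *
I=cams.get_image('top');S=cams.get_image('scene');cv2.imwrite('pics/t3.png',I);cv2.imwrite('pics/s3.png',S)
rel((.4586,-.0152,.061,-3))
a=cv2.resize(S[175:305,225:385],None,fx=5,fy=5,interpolation=2)[:590]
cv2.imwrite('pics/c3.png',a[:590])
cs=cam('scene');ct=cam('top')
for z in(.035,.06,.083,.135,.248): print(z,proj(cs,[.609,-.0245,z]).round(1),proj(ct,[.609,-.0245,z]).round(1))
"
```

```text
at [ 0.4584 -0.0162  0.0616] heading -2.93 t 6.45 F [ 0.  -1.2  4.1] w 0.134
(0.4586, -0.0152, 0.061, -3) [0.01, -0.04, 0.02] [0.01, -0.01, 0.01]
0.035 [[295.2 271.7]] [[358.8 187.7]]
0.06 [[294.9 265. ]] [[359.5 186.1]]
0.083 [[294.6 258.7]] [[360.1 184.7]]
0.135 [[294.  243.8]] [[361.6 181.3]]
0.248 [[292.4 207.7]] [[365.2 173. ]]
```

View pics/c3.png

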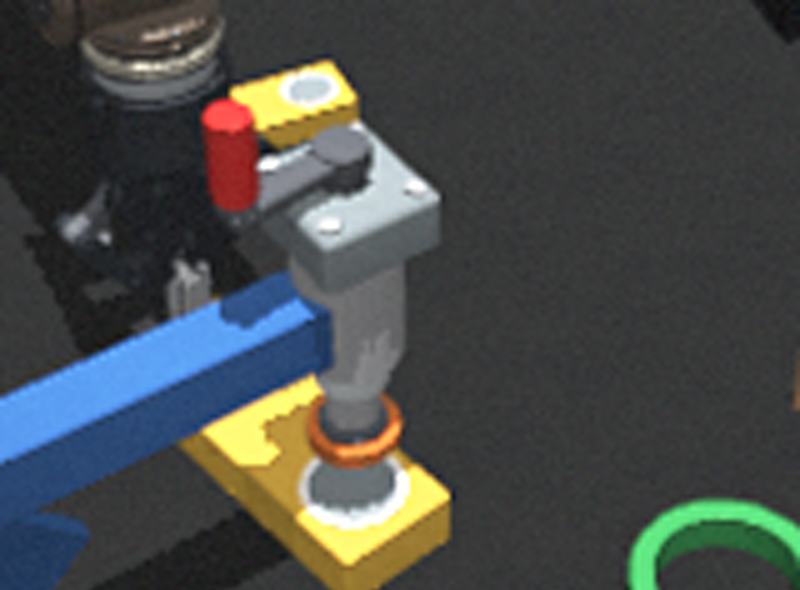

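The scene crop shows the ring on the pad, roughly under the orange foot: ring centre near crop (355,487), foot near (355,425). I'll put numbers on the offset.

Run:
```python
from go import *
import json
cs,ct=cam("scene"),cam("top");cw=cam("wrist",json.load(open("w1.json")))
S=cv2.imread("pics/s3.png");T0=cv2.imread("pics/top0.png");T=cv2.imread("pics/t3.png");W=cv2.imread("pics/w1.png")
def big(m,x0,y0):
    k=max(cv2.findContours(m.astype(np.uint8),0,1)[0],key=cv2.contourArea);return k+np.array([x0,y0])
# foot in scene, orange
c=S[250:275,280:312];h=cv2.cvtColor(c,cv2.COLOR_BGR2HSV);k=big((h[...,0]>4)&(h[...,0]<17)&(h[...,1]>140)&(h[...,2]>80),280,250)
print("foot scene bbox",cv2.boundingRect(k),"ell",[np.round(a,1) for a in cv2.fitEllipse(cv2.convexHull(k))])
# ring in scene: white/grey
c=S[262:285,280:312];h=cv2.cvtColor(c,cv2.COLOR_BGR2HSV);m=(h[...,1]<110)&(h[...,2]>60);k=big(m,280,262)
print("ring scene bbox",cv2.boundingRect(k)); 
hu=cv2.convexHull(k).reshape(-1,2);P=plane(cs,hu,.035);print("ring hull extents x,y",P.min(0).round(4),P.max(0).round(4))
for nm,I,cc,(x0,x1,y0,y1) in(("top",T0,ct,(348,384,158,195)),("wrist",W,cw,(275,372,25,125))):
    g=I[y0:y1,x0:x1];h=cv2.cvtColor(g,cv2.COLOR_BGR2HSV);m=((h[...,1]<60)&(h[...,2]>130)).astype(np.uint8)
    m=cv2.morphologyEx(m,cv2.MORPH_OPEN,np.ones((3,3)));k=big(m,x0,y0);P=plane(cc,cv2.convexHull(k).reshape(-1,2),.248)[:,:2].astype(np.float32)
    r=cv2.minAreaRect(P);print(nm,"gearbox",np.round(r[0],4),np.round(r[1],4),round(r[2],1))
# tip of the foot in top view: orange bbox
c=T0[178:198,345:372];h=cv2.cvtColor(c,cv2.COLOR_BGR2HSV);k=big((h[...,0]>4)&(h[...,0]<18)&(h[...,1]>130)&(h[...,2]>70),345,178);b=cv2.boundingRect(k);print("foot top bbox",b,plane(ct,[(b[0]+b[2]/2-.5,b[1]+b[3]-.5)],.067).round(4))
u=np.array([[271.1,207.7]]);
```

```text
foot scene bbox (286, 254, 19, 15) ell [array([295.3, 259.8]), array([16.2, 19. ]), np.float64(84.0)]
ring scene bbox (284, 266, 23, 15)
ring hull extents x,y [ 0.581  -0.0535  0.035 ] [0.6374 0.0033 0.035 ]
top gearbox [ 0.6059 -0.0288] [0.0803 0.0693] 79.6
wrist gearbox [ 0.6079 -0.031 ] [0.0761 0.0663] 80.9
foot top bbox (353, 184, 12, 8) [[ 0.5869 -0.0188  0.067 ]]
```

Ring hull centre comes out at (0.609, -0.025), size 56×57 mm. The axis estimates are about (0.608, -0.025), and foot and ring line up in the scene view. I'll release the lug, rise and go to the knob, then refine the axis from the knob's circle while cranking.

Emit:
{"method": "carry_out", "body": {
  "plan": [
    [40, [0, 0, 0], [0, 0, 0]],
    [40, [0, 0, 0], [0, 0, 0]],
    [40, [0, 0, 0], [0, 0, 0]],
    [45, [0, 0, -0.4], [0, 0, 0]],
    [50, [0, 0, -1.5], [0, 0, 0]],
    [50, [0, 0, -3], [0, 0, 0]],
    [50, [0, 0, -4.5], [0, 0, 0]],
    [50, [0, 0, -6.1], [0, 0, 0]],
    [50, [0, 0, -7.7], [0, 0, 0]],
    [50, [0, 0, -9.3], [0, 0, 0]],
    [50, [0, 0, -10.9], [0, 0, 0]],
    [50, [0, 0, -12], [0, 0, 0]]
  ]
}}

```text
time: 7.45
eef_pos: [0.4582, -0.0162, 0.3666]
tcp_rot: [3.139, -0.082, 0.009]
ft_force: [0.9, -0.4, 0.8]
width: 0.587
gripper_force: 0.0
```

```bash
python3 -c "
from go import *
I=cams.get_image('top');cv2.imwrite('pics/t4.png',I);I=cams.get_image('wrist');cv2.imwrite('pics/w4.png',I);S=cams.get_image('scene');cv2.imwrite('pics/s4.png',S)
rel((.6129,-.0854,.36,-3),(.6129,-.0854,.284,-3))
s=arm.observe();c=cam('wrist',s);m,b,l=blobs(I,(0,180,90),(4,255,255),60);print(b,proj(c,[.6129,-.0854,.31]))
"
```

```text
at [ 0.4588 -0.0164  0.3653] heading -2.99 t 7.6 F [ 1.  -0.  -0.6] w 0.584
(0.6129, -0.0854, 0.36, -3) [6.3, 2.43, 0.26] [0.02, -0.08, 0.0]
(0.6129, -0.0854, 0.284, -3) [6.28, 2.43, 3.3] [0.02, -0.08, 0.0]
[([590, 184, 50, 173, 5284], [622.1, 282.0]), ([487, 191, 70, 26, 1070], [522.2, 203.5])] [[445.32015775 -86.15538353]]
```

Emit:
{"method": "carry_out", "body": {
  "plan": [
    [50, [1.2, 0.5, 0], [0, 0, 0]],
    [50, [2.5, 1, 0], [0, 0, 0]],
    [50, [3.8, 1.5, 0], [0, 0, 0]],
    [50, [5, 2, 0], [0, 0, 0]],
    [50, [5.8, 2.3, 0.2], [0, 0, 0]],
    [50, [6.15, 2.38, 0.3], [0, 0, 0]],
    [50, [6.15, 2.38, 0.3], [0, 0, 0]],
    [50, [6.15, 2.38, 0.3], [0, 0, 0]]
  ]
}}

```text
time: 8.27
eef_pos: [0.6076, -0.0832, 0.3521]
tcp_rot: [-3.139, 0.081, 0.006]
ft_force: [0.1, 0.7, -0.1]
width: 0.588
gripper_force: 0.0
```

```bash
python3 -c "
from go import *
s=arm.observe();I=cams.get_image('wrist');cv2.imwrite('pics/w5.png',I)
c=cam('wrist',s);m,b,l=blobs(I,(0,150,60),(6,255,255),60);print(b,proj(c,[[.6129,-.0854,.31],[.6085,-.083,.31]]).round(1))
rel((.6085,-.083,.284,-3))"
```

```text
[([298, 217, 33, 33, 630], [311.8, 235.4]), ([443, 279, 66, 24, 1033], [476.5, 290.4]), ([553, 312, 87, 88, 3432], [589.1, 365.5])] [[318.1 225.9]
 [314.1 233.3]]
at [ 0.6075 -0.083   0.353 ] heading -2.95 t 8.32 F [ 0.6 -0.4 -0.7] w 0.582
(0.6085, -0.083, 0.284, -3) [0.05, 0.0, 2.76] [-0.01, 0.03, 0.01]
```

View pics/w5.png

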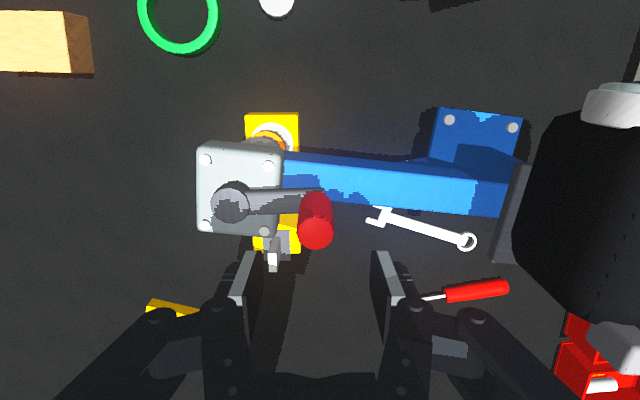

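The wrist view shows the knob top at (316,232), the hub at (230,204), and the ring and foot peeking out together at (272,135). Now descend onto the knob and pinch, and also compute the axis from this view.

Emit:
{"method": "carry_out", "body": {
  "plan": [
    [50, [0, 0, 1], [0, 0, 0]],
    [50, [0.03, 0.03, 2], [0, 0, 0]],
    [50, [0.03, 0.03, 2.76], [0, 0, 0]],
    [50, [0.03, 0.03, 2.76], [0, 0, 0]],
    [50, [0.03, 0.03, 2.76], [0, 0, 0]],
    [0, [0.03, 0.03, 2.76], [0, 0, 0]],
    [0, [0.03, 0.03, 2.76], [0, 0, 0]],
    [0, [0.03, 0.03, 2.76], [0, 0, 0]],
    [0, [0.03, 0.03, 2.76], [0, 0, 0]],
    [0, [0.03, 0.03, 2.76], [0, 0, 0]],
    [0, [0.03, 0.03, 2.76], [0, 0, 0]]
  ],
  "force": 60
}}

```text
time: 9.23
eef_pos: [0.61, -0.0827, 0.288]
tcp_rot: [-3.138, 0.081, -0.006]
ft_force: [-0.2, 5.1, 3.6]
width: 0.235
gripper_force: 58.7
```

```bash
python3 -c "
from go import *
s={'eef_pos':[.6075,-.083,.353],'tcp_rot':(R.from_euler('z',-2.95,degrees=True)*R.from_rotvec([np.pi,0,0])).as_rotvec()}
c=cam('wrist',s);I=cv2.imread('pics/w5.png')
print('hub',plane(c,(230,204),.262),'gear ctr',plane(c,[(204,143),(281,150),(272,237),(198,231)],.248).round(4).tolist())
h=cv2.cvtColor(I,cv2.COLOR_BGR2HSV)[115:160,245:300]
w=(h[...,1]<70)&(h[...,2]>140);o=(h[...,0]>4)&(h[...,0]<18)&(h[...,1]>140)&(h[...,2]>70)
for n,m,z in(('ring',w,.035),('foot',o,.07)):
    ys,xs=np.nonzero(m);print(n,xs.min()+245,xs.max()+245,ys.min()+115,'front pt',xs[ys==ys.min()].mean()+245,plane(c,(xs[ys==ys.min()].mean()+245,ys.min()+115),z).round(4))
rel((.6085,-.083,.284,-3));print(arm.observe()['gripper_force'])"
```

```text
hub [[ 0.61027767 -0.02426182  0.262     ]] gear ctr [[0.6512, -0.008, 0.248], [0.6435, -0.0612, 0.248], [0.5767, -0.0487, 0.248], [0.5845, 0.0072, 0.248]]
ring 245 292 122 front pt 270.0 [[ 0.6372 -0.0258  0.035 ]]
foot 254 299 131 front pt 266.2 [[ 0.631  -0.0251  0.07  ]]
at [ 0.61   -0.0827  0.288 ] heading -2.94 t 9.23 F [-0.2  5.1  3.6] w 0.235
(0.6085, -0.083, 0.284, -3) [-0.06, 0.01, 0.16] [-0.03, -0.04, 0.01]
58.690677881240845
```

Hub (0.610, -0.024), ring centre (0.609, -0.026) and foot centre (0.607, -0.025) agree to about 2 mm, so the pad is good. Next is the circle table.

```bash
cat > circ.py <<'E'
import numpy as np,sys
from go import rel
def tab(phi0,degs,C=(.609,-.0245),r=.060,hd=-3.0,p0=None):
    h=np.radians(hd);tx=np.array([np.cos(h),np.sin(h)]);ty=np.array([np.sin(h),-np.cos(h)])
    P=lambda a:np.array(C)+r*np.array([np.cos(a),np.sin(a)])
    q=P(np.radians(phi0)) if p0 is None else np.array(p0)
    for d in degs:
        v=(P(np.radians(phi0-d))-q)/.025;print(d,np.round([v@tx,v@ty],2).tolist())
E
python3 -c "
from circ import *
tab(-89,range(15,181,15));print();tab(-269,range(15,181,15))"
```

```text
15 [-0.63, -0.04]
30 [-1.22, -0.24]
45 [-1.74, -0.58]
60 [-2.16, -1.05]
75 [-2.44, -1.61]
90 [-2.56, -2.23]
105 [-2.52, -2.85]
120 [-2.32, -3.45]
135 [-1.98, -3.97]
150 [-1.51, -4.38]
165 [-0.95, -4.66]
180 [-0.33, -4.79]

15 [0.63, 0.04]
30 [1.22, 0.24]
45 [1.74, 0.58]
60 [2.16, 1.05]
75 [2.44, 1.61]
90 [2.56, 2.23]
105 [2.52, 2.85]
120 [2.32, 3.45]
135 [1.98, 3.97]
150 [1.51, 4.38]
165 [0.95, 4.66]
180 [0.33, 4.79]
```

Emit:
{"method": "carry_out", "body": {
  "plan": [
    [0, [-0.3, 0, 0], [0, 0, 0]],
    [0, [-0.63, -0.04, 0], [0, 0, 0]],
    [0, [-1.22, -0.24, 0], [0, 0, 0]],
    [0, [-1.74, -0.58, 0], [0, 0, 0]],
    [0, [-2.16, -1.05, 0], [0, 0, 0]],
    [0, [-2.44, -1.61, 0], [0, 0, 0]],
    [0, [-2.56, -2.23, 0], [0, 0, 0]]
  ]
}}

```text
time: 9.82
eef_pos: [0.551, -0.0278, 0.2881]
tcp_rot: [3.133, -0.082, 0.02]
ft_force: [9.1, -8.4, -1.9]
width: 0.244
gripper_force: 59.1
```

```bash
cat > st.py <<'E'
from circ import *
from h import *
def st(C=(.609,-.0245)):
    s=arm.observe();p=np.array(s["eef_pos"]);v=p[:2]-C;r=np.linalg.norm(v);u=v/r;t=np.array([u[1],-u[0]])
    f=np.array(s["ft_force"]);print("t",round(s["time"],2),"p",p.round(4),"r",round(r*1000,1),"phi",round(float(np.degrees(np.arctan2(v[1],v[0]))),1),"F",f.round(1),"drag(along cw, +=resist)",round(float(-f[:2]@t),2),"radial",round(float(f[:2]@u),2),"grip",round(s["gripper_force"],1),"w",round(s["width"],3))
if __name__=="__main__": st()
E
python3 st.py
```

```text
t 9.82 p [ 0.551  -0.0278  0.2881] r 58.1 phi -176.8 F [ 9.1 -8.4 -1.9] drag(along cw, +=resist) 8.94 radial -8.63 grip 59.1 w 0.244
```

Emit:
{"method": "carry_out", "body": {
  "plan": [
    [0, [0.04, -0.62, 0], [0, 0, 0]],
    [0, [0.24, -1.22, 0], [0, 0, 0]],
    [0, [0.58, -1.74, 0], [0, 0, 0]],
    [0, [1.05, -2.15, 0], [0, 0, 0]],
    [0, [1.61, -2.43, 0], [0, 0, 0]],
    [0, [2.23, -2.56, 0], [0, 0, 0]]
  ]
}}

```text
time: 10.32
eef_pos: [0.6058, 0.0371, 0.288]
tcp_rot: [-3.14, 0.08, 0.007]
ft_force: [-9.7, 1.6, 6.2]
width: 0.24
gripper_force: 60.1
```

```bash
python3 st.py
```

```text
t 10.32 p [0.6058 0.0371 0.288 ] r 61.7 phi 92.9 F [-9.7  1.6  6.2] drag(along cw, +=resist) 9.59 radial 2.08 grip 60.1 w 0.24
```

Emit:
{"method": "carry_out", "body": {
  "plan": [
    [0, [0.63, 0.04, 0], [0, 0, 0]],
    [0, [1.22, 0.24, 0], [0, 0, 0]],
    [0, [1.74, 0.58, 0], [0, 0, 0]],
    [0, [2.16, 1.05, 0], [0, 0, 0]],
    [0, [2.44, 1.61, 0], [0, 0, 0]],
    [0, [2.56, 2.23, 0], [0, 0, 0]]
  ]
}}

```text
time: 10.82
eef_pos: [0.6709, -0.0198, 0.2881]
tcp_rot: [-3.133, 0.078, -0.013]
ft_force: [2.5, 9.0, 3.6]
width: 0.24
gripper_force: 59.9
```

```bash
python3 st.py; python3 -c "
from go import *
S=cams.get_image('scene');cv2.imwrite('pics/s6.png',S);cv2.imwrite('pics/c6.png',cv2.resize(S[230:295,245:345],None,fx=6,fy=6,interpolation=2))"; python3 st.py
```

```text
t 10.82 p [ 0.6709 -0.0198  0.2881] r 62.1 phi 4.3 F [2.5 9.  3.6] drag(along cw, +=resist) 8.77 radial 3.18 grip 59.9 w 0.24
t 10.87 p [ 0.6709 -0.0243  0.2881] r 61.9 phi 0.2 F [4.  4.3 2.1] drag(along cw, +=resist) 4.27 radial 4.0 grip 59.7 w 0.24
```

View pics/c6.png

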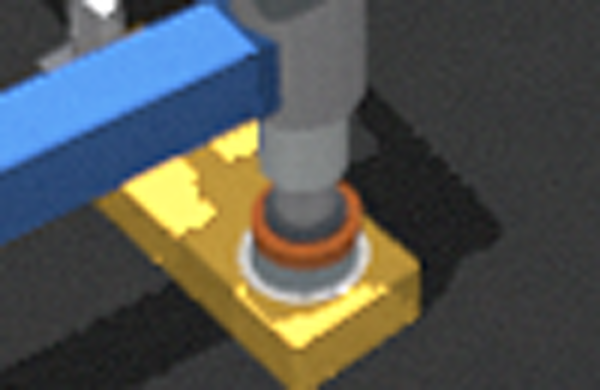

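The circle fit of the measured knob points gives the axis at (0.611, -0.0228) with r = 60 mm. In the scene crop the foot (centre ≈306) and ring (centre ≈305.5) are concentric, with a gap of about 18 mm. The pad placement holds, so I'll continue on the refined circle.

```bash
python3 -c "
from circ import *
C=(.611,-.0228)
tab(-1,range(15,151,15),C=C,p0=(.6696,-.0257))"
```

```text
15 [-0.01, 0.55]
30 [-0.23, 1.13]
45 [-0.59, 1.64]
60 [-1.08, 2.04]
75 [-1.65, 2.3]
90 [-2.26, 2.41]
105 [-2.89, 2.35]
120 [-3.47, 2.13]
135 [-3.98, 1.76]
150 [-4.38, 1.28]
```

Emit:
{"method": "carry_out", "body": {
  "plan": [
    [0, [-0.01, 0.55, 0], [0, 0, 0]],
    [0, [-0.23, 1.13, 0], [0, 0, 0]],
    [0, [-0.59, 1.64, 0], [0, 0, 0]],
    [0, [-1.08, 2.04, 0], [0, 0, 0]],
    [0, [-1.65, 2.3, 0], [0, 0, 0]],
    [0, [-2.26, 2.41, 0], [0, 0, 0]],
    [0, [-2.89, 2.35, 0], [0, 0, 0]],
    [0, [-3.47, 2.13, 0], [0, 0, 0]],
    [0, [-3.98, 1.76, 0], [0, 0, 0]]
  ]
}}

```text
time: 11.62
eef_pos: [0.5687, -0.0652, 0.2881]
tcp_rot: [3.133, -0.084, 0.018]
ft_force: [8.1, -4.3, 1.8]
width: 0.242
gripper_force: 60.0
```

```bash
cat > st2.py <<'E'
from st import *
C=(.611,-.0228);st(C)
E
python3 st2.py; python3 -c "
from circ import *
C=(.611,-.0228)
tab(-136,[5,10,15,20,25,30],C=C);tab(-166,[5,10,15,20,25,30],C=C);tab(-196,[5,10,15,20,25,30],C=C);tab(-226,[5,10,15,20,25,30],C=C)"
```

```text
t 11.62 p [ 0.5687 -0.0652  0.2881] r 59.9 phi -135.0 F [ 8.1 -4.3  1.8] drag(along cw, +=resist) 8.77 radial -2.7 grip 60.0 w 0.242
5 [-0.15, -0.15]
10 [-0.28, -0.31]
15 [-0.4, -0.48]
20 [-0.5, -0.67]
25 [-0.59, -0.86]
30 [-0.66, -1.05]
5 [-0.05, -0.2]
10 [-0.09, -0.41]
15 [-0.1, -0.62]
20 [-0.1, -0.83]
25 [-0.08, -1.04]
30 [-0.04, -1.24]
5 [0.06, -0.2]
10 [0.13, -0.4]
15 [0.22, -0.59]
20 [0.33, -0.77]
25 [0.45, -0.94]
30 [0.58, -1.1]
5 [0.15, -0.15]
10 [0.31, -0.28]
15 [0.48, -0.4]
20 [0.67, -0.5]
25 [0.86, -0.59]
30 [1.05, -0.66]
```

Emit:
{"method": "carry_out", "body": {
  "plan": [
    [0, [-0.15, -0.15, 0], [0, 0, 0]],
    [0, [-0.28, -0.31, 0], [0, 0, 0]],
    [0, [-0.4, -0.48, 0], [0, 0, 0]],
    [0, [-0.5, -0.67, 0], [0, 0, 0]],
    [0, [-0.59, -0.86, 0], [0, 0, 0]],
    [0, [-0.66, -1.05, 0], [0, 0, 0]]
  ]
}}

```text
time: 12.12
eef_pos: [0.553, -0.038, 0.2881]
tcp_rot: [3.132, -0.082, 0.01]
ft_force: [2.4, -7.6, 3.7]
width: 0.242
gripper_force: 60.2
```

```bash
python3 st2.py
```

```text
t 12.12 p [ 0.553  -0.038   0.2881] r 59.9 phi -165.3 F [ 2.4 -7.6  3.7] drag(along cw, +=resist) 7.98 radial -0.42 grip 60.2 w 0.242
```

Emit:
{"method": "carry_out", "body": {
  "plan": [
    [0, [0, 0, 0], [0, 0, 0]],
    [0, [0, 0, 0], [0, 0, 0]],
    [0, [0, 0, 0], [0, 0, 0]],
    [0, [0, 0, 0], [0, 0, 0]]
  ]
}}

```text
time: 12.45
eef_pos: [0.5528, -0.037, 0.288]
tcp_rot: [3.135, -0.081, 0.008]
ft_force: [0.3, -5.3, 5.9]
width: 0.239
gripper_force: 60.4
```

```bash
python3 st2.py
```

```text
t 12.45 p [ 0.5528 -0.037   0.288 ] r 59.9 phi -166.3 F [ 0.3 -5.3  5.9] drag(along cw, +=resist) 5.18 radial 0.94 grip 60.4 w 0.239
```

Emit:
{"method": "carry_out", "body": {
  "plan": [
    [0, [-0.05, -0.2, 0], [0, 0, 0]],
    [0, [-0.09, -0.41, 0], [0, 0, 0]],
    [0, [-0.1, -0.62, 0], [0, 0, 0]],
    [0, [-0.1, -0.83, 0], [0, 0, 0]],
    [0, [-0.08, -1.04, 0], [0, 0, 0]],
    [0, [-0.04, -1.24, 0], [0, 0, 0]]
  ]
}}

```text
time: 12.95
eef_pos: [0.5529, -0.0076, 0.288]
tcp_rot: [3.131, -0.082, 0.005]
ft_force: [-0.7, -10.1, 6.5]
width: 0.241
gripper_force: 60.6
```

```bash
python3 st2.py
```

```text
t 12.95 p [ 0.5529 -0.0076  0.288 ] r 60.1 phi 165.3 F [ -0.7 -10.1   6.5] drag(along cw, +=resist) 9.92 radial -1.92 grip 60.6 w 0.241
```

Emit:
{"method": "carry_out", "body": {
  "plan": [
    [0, [0.06, -0.2, 0], [0, 0, 0]],
    [0, [0.13, -0.4, 0], [0, 0, 0]],
    [0, [0.22, -0.59, 0], [0, 0, 0]]
  ]
}}

```text
time: 13.2
eef_pos: [0.5584, 0.0066, 0.288]
tcp_rot: [3.13, -0.082, 0.001]
ft_force: [-3.8, -10.3, 8.5]
width: 0.238
gripper_force: 60.7
```

```bash
python3 st2.py
```

```text
t 13.2 p [0.5584 0.0066 0.288 ] r 60.2 phi 150.8 F [ -3.8 -10.3   8.5] drag(along cw, +=resist) 10.86 radial -1.67 grip 60.7 w 0.238
```

Emit:
{"method": "carry_out", "body": {
  "plan": [
    [0, [0, 0, 0], [0, 0, 0]],
    [0, [0, 0, 0], [0, 0, 0]],
    [0, [0, 0, 0], [0, 0, 0]],
    [0, [0, 0, 0], [0, 0, 0]]
  ]
}}

```text
time: 13.53
eef_pos: [0.5589, 0.0075, 0.288]
tcp_rot: [3.133, -0.082, 0.004]
ft_force: [-2.2, -7.3, 6.7]
width: 0.241
gripper_force: 60.6
```

```bash
python3 st2.py; python3 -c "
from go import *
S=cams.get_image('scene');cv2.imwrite('pics/s7.png',S);cv2.imwrite('pics/c7.png',cv2.resize(S[230:295,245:345],None,fx=6,fy=6,interpolation=2))"; python3 st2.py
```

```text
t 13.53 p [0.5589 0.0075 0.288 ] r 60.2 phi 149.8 F [-2.2 -7.3  6.7] drag(along cw, +=resist) 7.4 radial -1.8 grip 60.6 w 0.241
t 13.58 p [0.5589 0.0074 0.288 ] r 60.2 phi 149.9 F [-1.1 -6.7  7.2] drag(along cw, +=resist) 6.39 radial -2.42 grip 60.6 w 0.237
```

View pics/c7.png

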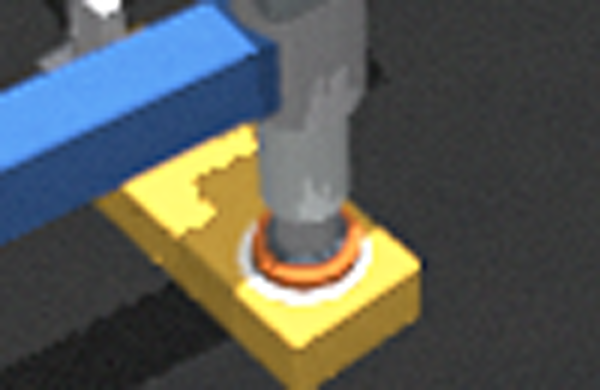

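Run:
```python
from go import *
cs=cam("scene")
for n in("s3","s6","s7"):
    S=cv2.imread(f"pics/{n}.png");c=cv2.resize(S[245:290,275:318],None,fx=8,fy=8,interpolation=2);h=cv2.cvtColor(c,cv2.COLOR_BGR2HSV)
    o=(h[...,0]>3)&(h[...,0]<17)&(h[...,1]>150)&(h[...,2]>60);o=o.astype(np.uint8)
    nn,l,s,_=cv2.connectedComponentsWithStats(o);i=1+s[1:,4].argmax();b=s[i]
    w=((h[...,1]<60)&(h[...,2]>150)).astype(np.uint8)
    ys,xs=np.nonzero(w);k=(ys>b[1]+b[3]*.4)
    f=lambda a,o:round(o+(a+.5)/8-.5,2)
    print(n,"foot u",f(b[0],275),f(b[0]+b[2]-1,275),"v",f(b[1],245),f(b[1]+b[3]-1,245),"white u",f(xs[k].min(),275),f(xs[k].max(),275),"vmax",f(ys[k].max(),245))
for nm,r,z in(("ring",.028,.035),("foot bot",.024,.035),("foot top",.024,.045),("foot bot@53",.024,.053),("foot bot@76",.024,.076)):
    a=np.linspace(0,6.283,200);P=proj(cs,np.c_[.611+r*np.cos(a),-.0228+r*np.sin(a),np.full(200,z)]);print(nm,P.min(0).round(2),P.max(0).round(2))
```

```text
s3 foot u 285.81 304.81 v 253.69 267.94 white u 284.31 306.31 vmax 280.31
s6 foot u 286.31 305.19 v 259.69 273.94 white u 284.31 305.94 vmax 279.94
s7 foot u 286.81 305.31 v 264.19 277.44 white u 284.31 306.44 vmax 280.31
ring [285.36 263.76] [307.08 280.19]
foot bot [286.92 264.89] [305.53 278.97]
foot top [286.75 262.25] [305.47 276.31]
foot bot@53 [286.62 260.11] [305.42 274.16]
foot bot@76 [286.22 253.86] [305.28 267.86]
```

The foot model at axis (0.611, -0.0228) matches the picture, and the ring is within about 2 mm of centre. The foot is just bearing (+2 to 3 N). I'll continue in small steps.

```bash
python3 -c "
from circ import *
C=(.611,-.0228)
tab(-211,[5,10,15,20],C=C);tab(-226,[5,10,15,20],C=C)"
```

```text
5 [0.11, -0.18]
10 [0.23, -0.35]
15 [0.36, -0.51]
20 [0.51, -0.66]
5 [0.15, -0.15]
10 [0.31, -0.28]
15 [0.48, -0.4]
20 [0.67, -0.5]
```

Emit:
{"method": "carry_out", "body": {
  "plan": [
    [0, [0.11, -0.18, 0], [0, 0, 0]],
    [0, [0.23, -0.35, 0], [0, 0, 0]],
    [0, [0.36, -0.51, 0], [0, 0, 0]]
  ]
}}

```text
time: 13.83
eef_pos: [0.5673, 0.0187, 0.288]
tcp_rot: [3.13, -0.082, -0.003]
ft_force: [-6.9, -10.9, 8.9]
width: 0.244
gripper_force: 60.8
```

```bash
cat > avg.py <<'E'
from h import *
C=np.array((.611,-.0228));L=[]
for i in range(11):
    s=arm.observe();v=np.array(s["eef_pos"])[:2]-C;u=v/np.linalg.norm(v);f=np.array(s["ft_force"])[:2];L.append(-f@np.array([u[1],-u[0]]))
    cams.get_image("top")
print(np.degrees(np.arctan2(v[1],v[0])).round(1),np.round(L,1),"mean settled",np.mean(L[4:]).round(2))
E
python3 st2.py;python3 avg.py
```

```text
t 13.83 p [0.5673 0.0187 0.288 ] r 60.3 phi 136.5 F [ -6.9 -10.9   8.9] drag(along cw, +=resist) 12.63 radial -2.5 grip 60.8 w 0.244
135.6 [12.6  9.9  9.9  9.5  9.3  9.1  9.3  7.7  9.2  8.3  8.7] mean settled 8.81
```

Emit:
{"method": "carry_out", "body": {
  "plan": [
    [0, [0.15, -0.15, 0], [0, 0, 0]],
    [0, [0.31, -0.28, 0], [0, 0, 0]]
  ]
}}

```text
time: 14.55
eef_pos: [0.5747, 0.0254, 0.2879]
tcp_rot: [3.13, -0.082, -0.006]
ft_force: [-10.2, -9.9, 10.3]
width: 0.243
gripper_force: 60.9
```

```bash
python3 st2.py;python3 avg.py
```

```text
t 14.55 p [0.5747 0.0254 0.2879] r 60.4 phi 127.0 F [-10.2  -9.9  10.3] drag(along cw, +=resist) 14.06 radial -1.8 grip 60.9 w 0.243
126.1 [14.1 11.4 11.1 10.3 10.3  9.   9.4  9.8  9.8  9.9 10.2] mean settled 9.77
```

Running at about 13–14 N, against 8 N free, and settled at 9.8 N, against about 5.2–6 N free. That puts the rise at about 5 N, as asked. I'll unload the hand, then release.

Emit:
{"method": "carry_out", "body": {
  "plan": [
    [0, [-0.06, 0.05, 0], [0, 0, 0]],
    [0, [-0.06, 0.05, 0], [0, 0, 0]],
    [0, [-0.06, 0.05, 0], [0, 0, 0]]
  ]
}}

```text
time: 15.35
eef_pos: [0.5753, 0.0258, 0.288]
tcp_rot: [3.135, -0.082, 0.006]
ft_force: [-1.6, -5.1, 6.3]
width: 0.238
gripper_force: 60.6
```

```bash
python3 st2.py
```

```text
t 15.35 p [0.5753 0.0258 0.288 ] r 60.3 phi 126.3 F [-1.6 -5.1  6.3] drag(along cw, +=resist) 4.35 radial -3.19 grip 60.6 w 0.238
```

Emit:
{"method": "carry_out", "body": {
  "plan": [
    [0, [-0.01, 0.04, 0], [0, 0, 0]],
    [0, [-0.01, 0.04, 0], [0, 0, 0]],
    [40, [-0.01, 0.04, 0], [0, 0, 0]],
    [50, [-0.01, 0.04, 0], [0, 0, 0]],
    [50, [-0.01, 0.04, 0], [0, 0, 0]],
    [50, [-0.01, 0.04, -0.3], [0, 0, 0]],
    [50, [-0.01, 0.04, -1.2], [0, 0, 0]],
    [50, [-0.01, 0.04, -2.4], [0, 0, 0]],
    [50, [-0.01, 0.04, -3.6], [0, 0, 0]],
    [50, [-0.01, 0.04, -4.5], [0, 0, 0]],
    [50, [-0.01, 0.04, -5], [0, 0, 0]],
    [50, [-0.01, 0.04, -5], [0, 0, 0]]
  ]
}}

```text
time: 16.35
eef_pos: [0.5751, 0.0271, 0.414]
tcp_rot: [3.14, -0.081, 0.01]
ft_force: [-0.4, 0.2, 0.1]
width: 0.583
gripper_force: 0.0
```

Run:
```python
from go import *
from scipy.spatial.transform import Rotation
for i in range(3): s=arm.observe();I=cams.get_image("wrist")
cv2.imwrite("pics/w9.png",I);S=cams.get_image("scene");cv2.imwrite("pics/s9.png",S)
c=cam("wrist",s);a=np.radians(126.3);print("F",np.round(s["ft_force"],1),"t",s["time"],"knob pred px",proj(c,[.611+.06*np.cos(a),-.0228+.06*np.sin(a),.31]).round(1),[b for b in blobs(I,(0,150,60),(6,255,255),100)[1]])
h=np.zeros((400,800,3),np.uint8);h=cv2.resize(np.hstack([S[150:300,230:380],I[100:250,240:390] if 0 else cv2.resize(I,(240,150))]),None,fx=2,fy=2);cv2.imwrite("pics/c9.png",h)
```

```text
F [-1.1  0.4  0.2] t 16.45 knob pred px [[317.  197.7]] [([303, 171, 30, 43, 1029], [317.6, 192.1]), ([585, 233, 55, 151, 5402], [618.7, 315.2]), ([494, 241, 63, 23, 883], [526.1, 252.1])]
```

View pics/c9.png

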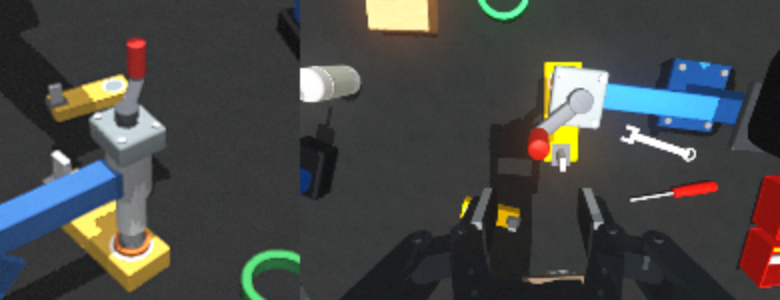

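The final view shows the foot standing on the ring at crop (132,243). The crank stayed where I left it, with the knob at (317,192) against a predicted (317,198). The hand is clear and the bystanders are unmoved, so I'm handing the job in.

```bash
python3 -c "
from rig import arm
print(arm.finish_job())"
```

```text
the job is handed in; nothing more can be done
None
```

The job is handed in at about 16.5 s of the 72 s: the pad is flat under the jack with its ring within about 2–3 mm of the foot's axis, the crank is wound to roughly 5 N over free running (my readings put it between about 4 and 6 N), and the hand is clear of everything.

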